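# Transfer the measured RF modules to the empty carrier rack in the same order

## Task

Move the four RF modules from the full carrier rack to the nests of the empty rack, keeping the order of the test log, which counts from the brass earth post of each rack: the module nearest the post on the full rack goes into the nest nearest the post on the other rack, and so on down the row. Look which end each post is on, because the two racks may face opposite ways. Set every module down upright on the floor of its nest without letting it drop, and let go of it.

Things in the scene. Friction and masses are not known exactly. Their poses are not given: they have to be found in the camera images.
- attenuator_mid (a point): upright loose module, 0.15 to 0.4 kg; black finned power attenuator, square block 40 x 40 mm, 70 mm tall, with one thick steel coaxial jack (18 mm dia., 12 mm high) on top. This point is its centre, half-way up its body (35 mm above its underside); its z axis is up; take it from above with the fingers on its two x faces; the best height is 42 mm above its underside
- filter_mid (a point): upright loose module, 0.15 to 0.4 kg; bare aluminium cavity filter, oblong block 30 mm along its x, 42 mm along its y, 75 mm tall, six small brass tuning screws and a thin brass jack (9 mm high) on top. This point is its centre, half-way up its body (37.5 mm above its underside); its z axis is up; take it from above with the fingers on its two x faces; the best height is 42 mm above its underside
- load_mid (a point): upright loose module, 0.15 to 0.4 kg; round steel dummy load with ring-shaped cooling fins, 34 mm dia., 80 mm tall, and a 15 mm dia. coaxial jack 12 mm high on top (may be gripped at any yaw). This point is its centre, half-way up its body (40 mm above its underside); its z axis is up; take it from above with the fingers on its two x faces; the best height is 42 mm above its underside
- isolator_mid (a point): upright loose module, 0.15 to 0.4 kg; off-white square isolator, block 38 x 38 mm, 64 mm tall, with a dark round magnet cap 31 mm dia. and 6 mm high on top. This point is its centre, half-way up its body (32 mm above its underside); its z axis is up; take it from above with the fingers on its two x faces; the best height is 42 mm above its underside
- nest_a: one of the four nests of the FULL rack, fixed; a shallow black square tray, 66 mm outside, 60 mm inside, rim 10 mm above its underside, origin at the centre of its underside (12 mm above the table), floor 3 mm above that. At the start the attenuator stands in it, a few mm off centre. The four nests stand in a row at 70 mm pitch, in an order that differs every time; their y axes run along the row
- nest_b: one of the four nests of the FULL rack, fixed; a shallow black square tray, 66 mm outside, 60 mm inside, rim 10 mm above its underside, origin at the centre of its underside (12 mm above the table), floor 3 mm above that. At the start the filter stands in it, a few mm off centre. The four nests stand in a row at 70 mm pitch, in an order that differs every time; their y axes run along the row
- nest_c: one of the four nests of the FULL rack, fixed; a shallow black square tray, 66 mm outside, 60 mm inside, rim 10 mm above its underside, origin at the centre of its underside (12 mm above the table), floor 3 mm above that. At the start the load stands in it, a few mm off centre. The four nests stand in a row at 70 mm pitch, in an order that differs every time; their y axes run along the row
- nest_d: one of the four nests of the FULL rack, fixed; a shallow black square tray, 66 mm outside, 60 mm inside, rim 10 mm above its underside, origin at the centre of its underside (12 mm above the table), floor 3 mm above that. At the start the isolator stands in it, a few mm off centre. The four nests stand in a row at 70 mm pitch, in an order that differs every time; their y axes run along the row
- post_in: brass earth post (20 mm head, 38 mm high with bracket), fixed on one end of the FULL rack, left (+y) or right (-y); the other end has a bare bracket. Origin: centre of the bracket's underside, 12 mm above the table. The nests of this rack are centred 57, 127, 197 and 267 mm from it. Both racks are alike (rail 80 x 375 mm), lie along world y within 0.14 rad, and either may be the nearer one.
- post_out: the like post on the EMPTY rack, at its left or right end; z up, x across and y along the row, whichever end it is on. The row runs from it across the robot's midline: along its -y if it stands at world y > 0, else along its +y. Four nests like nest_a, fixed, are centred 57, 127, 197 and 267 mm from it on that line; floor 15 mm, rim 22 mm above the table.
Not all that is in view belongs to the job. What is shaped like the part that bears isolator_mid but red is not meant.

How it is judged:
At the end, for the whole second after the job is handed in: Every module stands upright (0.1 rad) and at rest on the floor of its nest in the rack that was empty (height within 4 mm, within 18 mm across and 20 mm along the row of the nest's centre), in the same order from the brass post as in the full rack (((horizontal distance between nest_a and post_in between 0.037 and 0.077 m and horizontal distance between attenuator_mid and post_out between 0.037 and 0.077 m) or (horizontal distance between nest_a and post_in between 0.107 and 0.147 m and horizontal distance between attenuator_mid and post_out between 0.107 and 0.147 m) or (horizontal distance between nest_a and post_in between 0.177 and 0.217 m and horizontal distance between attenuator_mid and post_out between 0.177 and 0.217 m) or (horizontal distance between nest_a and post_in between 0.247 and 0.287 m and horizontal distance between attenuator_mid and post_out between 0.247 and 0.287 m)) and x of attenuator_mid in the frame of post_out between -0.018 and 0.018 m and height (world z) of attenuator_mid between 0.046 and 0.054 m and angle between each of attenuator_mid, filter_mid, load_mid, isolator_mid's own z axis and vertical below 0.1 rad and linear speed of each of attenuator, filter, load, isolator below 0.02 m/s and angular speed of each of attenuator, filter, load, isolator below 0.2 rad/s and ((horizontal distance between nest_b and post_in between 0.037 and 0.077 m and horizontal distance between filter_mid and post_out between 0.037 and 0.077 m) or (horizontal distance between nest_b and post_in between 0.107 and 0.147 m and horizontal distance between filter_mid and post_out between 0.107 and 0.147 m) or (horizontal distance between nest_b and post_in between 0.177 and 0.217 m and horizontal distance between filter_mid and post_out between 0.177 and 0.217 m) or (horizontal distance between nest_b and post_in between 0.247 and 0.287 m and horizontal distance between filter_mid and post_out between 0.247 and 0.287 m)) and x of filter_mid in the frame of post_out between -0.018 and 0.018 m and height (world z) of filter_mid between 0.0485 and 0.0565 m and ((horizontal distance between nest_c and post_in between 0.037 and 0.077 m and horizontal distance between load_mid and post_out between 0.037 and 0.077 m) or (horizontal distance between nest_c and post_in between 0.107 and 0.147 m and horizontal distance between load_mid and post_out between 0.107 and 0.147 m) or (horizontal distance between nest_c and post_in between 0.177 and 0.217 m and horizontal distance between load_mid and post_out between 0.177 and 0.217 m) or (horizontal distance between nest_c and post_in between 0.247 and 0.287 m and horizontal distance between load_mid and post_out between 0.247 and 0.287 m)) and x of load_mid in the frame of post_out between -0.018 and 0.018 m and height (world z) of load_mid between 0.051 and 0.059 m and ((horizontal distance between nest_d and post_in between 0.037 and 0.077 m and horizontal distance between isolator_mid and post_out between 0.037 and 0.077 m) or (horizontal distance between nest_d and post_in between 0.107 and 0.147 m and horizontal distance between isolator_mid and post_out between 0.107 and 0.147 m) or (horizontal distance between nest_d and post_in between 0.177 and 0.217 m and horizontal distance between isolator_mid and post_out between 0.177 and 0.217 m) or (horizontal distance between nest_d and post_in between 0.247 and 0.287 m and horizontal distance between isolator_mid and post_out between 0.247 and 0.287 m)) and x of isolator_mid in the frame of post_out between -0.018 and 0.018 m and height (world z) of isolator_mid between 0.043 and 0.051 m); the robot touches nothing.
It fails at once if the attenuator is dropped or knocked over (moves faster than 0.6 m/s while no finger touches it) (linear speed of attenuator above 0.6 m/s and contact force between the fingers and attenuator below 0.05 N).
It fails at once if the filter is dropped or knocked over (moves faster than 0.6 m/s while no finger touches it) (linear speed of filter above 0.6 m/s and contact force between the fingers and filter below 0.05 N).
It fails at once if the load is dropped or knocked over (moves faster than 0.6 m/s while no finger touches it) (linear speed of load above 0.6 m/s and contact force between the fingers and load below 0.05 N).
It fails at once if the isolator is dropped or knocked over (moves faster than 0.6 m/s while no finger touches it) (linear speed of isolator above 0.6 m/s and contact force between the fingers and isolator below 0.05 N).
It also fails if it takes over 96 s, if anything falls off the work surface, if the arm or the gripper's body presses on something with over 40 N, if the wrist force passes 120 N, or if a joint passes its speed limit or range.

## Robot

A 7-joint arm with a two-finger parallel gripper is mounted at the origin on the work surface. World frame = base frame: x ahead of the robot, y to its left, z up, the work surface at z = 0. Lengths are in m, angles in rad, forces in N, time in s.
With the tool pointing down it reaches from about 0.4 to 0.85 m from the base axis. Payload 10.4 kg.
Tool frame: the origin (TCP) lies between the finger pads; the fingertips stand 22 mm ahead of it and the grasp point (between the pads) lies 3 mm ahead of it; z points along the fingers, y is the line along which they close (so a half turn about z gives the same grasp; the last joint's range is limited). The gripper opens to 85 mm and grips with 20 to 120 N. Pads are 22 mm wide; open, the fingers measure 114 mm over their backs; the gripper's body (76 mm by 85 mm) begins 54 mm behind the grasp point. The pads swing forward as they close: fully open they stand 13 mm farther back than shut.
Start: joints at [-1.261, 0.332, -0.065, 1.46, 0.022, 1.35, -0.088], TCP at [0.204, 0.591, 0.253] pointing down, gripper open.
Joint ranges: [-2.6, 2.6], [-0.5, 2.12], [-1.47, 1.34], [0.16, 2.42], [-1.27, 4.41], [0.06, 2.06], [-2.6, 2.6]. Speed limits (rad/s): [2.22, 2.22, 2.79, 2.79, 3.14, 3.14, 3.14].

## Interface

Orientations are given as a unit quaternion [x, y, z, w].
In Python, from workcell import manip, camera, ticket, boxes_of, outline_of gives the robot as it stands.
- The arm moves only by the tool carry_out, never from a script. Its argument "deltas" is a list of rows, each a list of 5 numbers: the shift along the tool's x, y, z as a fraction of full scale, then the turn about the tool's z as a fraction of full scale, then the opening, from -1 (shut) to 1 (fully open), so that 0 is half open. In form: [[tx, ty, tz, spin, gripper], ...]. A call has 1 to 20 rows; each row is the pose to reach, as a shift and turn from the pose commanded when the call began, along the tool's axes at that moment; what a row does not reach only later rows make up. Full scale, the value 1, is 150 mm for a shift and 30 degrees for a turn. A row lasts 1/8 s, in which the tool goes at most 62.5 mm and 10.7 degrees, less where a joint would pass 70% of its speed; a pose out of reach is approached as far as the arm can. A call with a number of a shift or a turn outside -1 to 1 is refused whole. A call with a gripper value outside its range is refused whole. The fingers move at their own pace and stop on an object; "force" is the grip in N (left out, the last holds). Time passes only in rows, so rows that repeat a pose let the fingers close. It gives the time, the measured TCP pose, the force, the opening and the grip force at its end, in the units of the state.
- manip.get_obs(): the state, without advancing time (a new reading comes with each control period).
- camera(name): name is "scene" or "side" or "wrist"; returns a dict with "img" (420x560x3 uint8, red, green, blue), "depth" (420x560 float32, m along the optical axis (not along the pixel's ray), 0 where there is no reading), "vertical_fov" (degrees; the focal length in pixels is half the picture's height over the tangent of half this angle, whatever the lens; pixels are square), "cx", "cy" (the principal point, pixels), "R" (3x3) and "t" (3): a world point X has camera coordinates R X + t. Camera axes: x right, y down, z forward; pixel columns grow to the right and rows downward; lengths in m; the calibration is good to about 2 mm. A picture is of the moment at which its call begins.
- ticket.hand_in(): hands the job in; it is judged then, once.
Trained networks look in a picture, given as the dict that the camera call returned (one of the last four; its "shot" number tells which), for a name from the list of things; names that differ only in an ending like _2 or _b are one class to them, and where a whole thing is asked for, a point or a joint stands for the part that bears it (a point fixed in the world has none). Each returns a list of dicts, best first, with "conf" (0 to 1); they miss things now and then, are a little off and sometimes report something else, mostly with a low value. They report only what shows in the picture. A call takes as long as a camera call. They do not tell look-alikes from the thing itself.
- boxes_of(query, picture): "position" ([x, y, z] in m, in world coordinates, good to about 4 mm: the middle of the surface that is visible of it).
- outline_of(query, picture): "region" (420x560 bool, what is visible of it).
The state is a dict: "clock": time; "joint_pos": joint angles; "joint_velocities": joint speeds; "tau": joint torques, N m; "position": TCP position; "ee_rot": TCP orientation; "ft_force": force on the tool from outside, world axes, zero at the start; "torque": the same for the moment, N m; "grip_width": opening from 0.0 (shut) to 1.0 (fully open); "grasp_force": force on a finger pad.
Only numpy, scipy, OpenCV 4.12 (cv2) and the standard library are available. Lean on these libraries where they do the work, as an engineer would, in place of code of your own. Each camera call takes 0.05 s, during which the arm holds its last target. There are 200 camera calls.

## Working session

There is one attempt and no reset: what is moved stays moved. The work goes in short steps, Python scripts to look and compute and a tool call to move; the robot and the scene stay as the last step left them, time stands still between calls to the robot, and variables do not carry over. Pictures are saved under pics/ and viewed, at most 14 in all, crops included, and the job is handed in when it is done.

Besides the shell and the picture viewer there is one more tool, called after "Request:" as name(argument=value, ...) on one line, values as JSON. carry_out: Moves the arm, as the interface text tells. Its arguments: {"type":"object","properties":{"deltas":{"type":"array","items":{"type":"array","items":{"type":"number"}}},"force":{"type":"number"}},"required":["deltas"]}

```bash
mkdir -p pics; ls; cat > h.py <<'E'
import numpy as np, cv2, pickle
from workcell import manip, camera, ticket, boxes_of, outline_of
def save(p,name): cv2.imwrite(f'pics/{name}.png',p['img'][:,:,::-1])
def pts(p):
    h,w=p['depth'].shape; f=h/2/np.tan(np.radians(p['vertical_fov'])/2)
    v,u=np.mgrid[:h,:w]; d=p['depth']
    c=np.stack([(u-p['cx'])/f*d,(v-p['cy'])/f*d,d],-1)
    return (c-p['t'])@p['R']   # world
def pix(p,X):
    c=p['R']@np.array(X)+p['t']; h=p['depth'].shape[0]; f=h/2/np.tan(np.radians(p['vertical_fov'])/2)
    return c[:2]/c[2]*f+[p['cx'],p['cy']]
E
python3 - <<'E'
from h import *
o=manip.get_obs(); print(o['clock'],o['position'],o['ee_rot'],o['grip_width'])
for n in ['scene','side']:
    p=camera(n); save(p,n+'0')
    print(n,p['R'],p['t'])
    for q in ['attenuator_mid','filter_mid','load_mid','isolator_mid','nest_a','post_in']:
        print(q,[(np.round(b['position'],3).tolist(),round(b['conf'],2),pix(p,b['position']).astype(int).tolist()) for b in boxes_of(q,p)])
E
```

```text
pics
0.0 [0.20407501 0.59036262 0.25248299] [ 1.65635840e-01  9.86186705e-01 -7.36164271e-04 -9.84521748e-05] 1.002615364945168
scene [[-0.35862333  0.93334711 -0.01588961]
 [ 0.58807223  0.21267223 -0.78034708]
 [-0.72495542 -0.28919491 -0.62514474]] [ 0.22410326 -0.2390717   1.2229329 ]
attenuator_mid [([0.486, -0.145, 0.066], 0.74, [232, 190])]
filter_mid [([0.496, 0.059, 0.065], 0.93, [343, 219])]
load_mid [([0.493, -0.008, 0.068], 0.86, [304, 208])]
isolator_mid [([0.671, 0.165, 0.017], 0.62, [382, 341])]
nest_a [([0.506, 0.056, 0.012], 0.83, [338, 247]), ([0.495, -0.144, 0.017], 0.62, [232, 215]), ([0.496, -0.066, 0.017], 0.58, [272, 225]), ([0.495, -0.01, 0.017], 0.57, [303, 232]), ([0.498, 0.058, 0.066], 0.53, [342, 220])]
post_in [([0.496, 0.114, 0.019], 0.61, [374, 249])]
side [[-0.76988432 -0.63809813  0.01043605]
 [-0.47480058  0.56178099 -0.67747068]
 [ 0.42643    -0.5265291  -0.73547574]] [0.40390258 0.30955456 0.48155087]
attenuator_mid [([0.459, -0.138, 0.07], 0.89, [364, 188])]
filter_mid [([0.473, 0.066, 0.073], 0.95, [278, 261])]
load_mid [([0.475, -0.002, 0.075], 0.83, [306, 230])]
isolator_mid [([0.355, 0.007, 0.061], 0.92, [371, 284]), ([0.464, -0.071, 0.064], 0.82, [338, 212])]
nest_a [([0.464, -0.011, 0.016], 0.97, [313, 255]), ([0.465, 0.069, 0.014], 0.76, [280, 288]), ([0.444, -0.151, 0.017], 0.71, [371, 210]), ([0.455, -0.068, 0.012], 0.66, [338, 237])]
post_in [([0.485, 0.115, 0.018], 0.97, [250, 300])]
```

View pics/scene0.png

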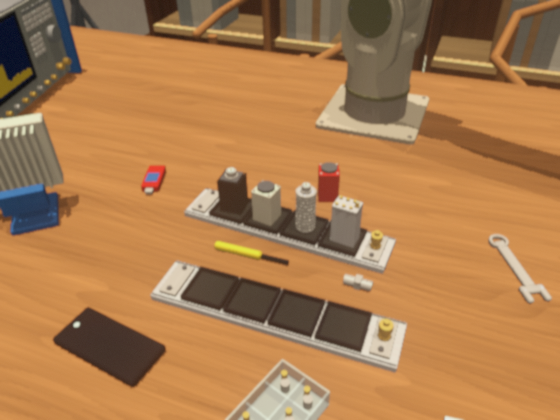

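View pics/side0.png

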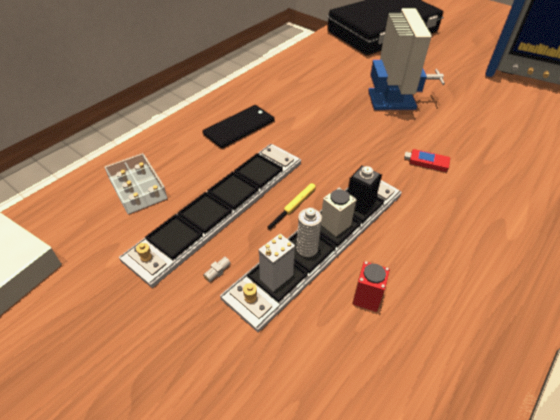

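The empty rack lies farther from the robot, and its brass post is at scene (386,328). The full rack's post is at (376,240). Both posts are on the +y end. Counting from the post, the modules are filter (346,223), load (306,208), isolator (266,203) and attenuator (232,190). There are two isolator candidates: the off-white one at scene (266,203) and the red one at (328,183). I choose the off-white one.

```bash
python3 - <<'E'
from h import *
ps={n:camera(n) for n in ['scene','side']}
c=cv2.resize(ps['side']['img'][150:330,210:410],None,fx=3,fy=3,interpolation=cv2.INTER_CUBIC); cv2.imwrite('pics/crop1.png',c[:,:,::-1])
for n,p in ps.items():
    W=pts(p); ok=p['depth']>0
    img=p['img'].astype(int)
    m=(ok&(W[...,2]>0.006)&(W[...,2]<0.03)&(abs(W[...,1])<0.3)&(W[...,0]>.35)&(W[...,0]<.8)).astype(np.uint8)
    k,lab,st,ce=cv2.connectedComponentsWithStats(m)
    for i in range(1,k):
        if st[i,4]>1500:
            q=W[lab==i][:,:2].astype(np.float32)*1000
            print(n,'rail',st[i,4],cv2.minAreaRect(q),'medz',np.median(W[lab==i][:,2]))
    # tops of modules
    m=(ok&(W[...,2]>0.055)&(W[...,2]<0.13)&(abs(W[...,1])<0.25)&(W[...,0]>.3)&(W[...,0]<.8)).astype(np.uint8)
    k,lab,st,ce=cv2.connectedComponentsWithStats(m)
    for i in range(1,k):
        if st[i,4]>60:
            q=W[lab==i]; t=np.percentile(q[:,2],98); q=q[q[:,2]>0.075 if t>0.075 else q[:,2]>0.055]
            print(n,'top',t.round(3),np.round((np.percentile(q,3,0)+np.percentile(q,97,0))/2,3),np.round(np.ptp(q,0),3))
    hsv=cv2.cvtColor(p['img'],cv2.COLOR_RGB2HSV)
    m=(ok&(W[...,2]>0.035)&(W[...,2]<0.06)&(hsv[...,1]>110)&(hsv[...,0]>15)&(hsv[...,0]<32)&(W[...,0]>.35)&(W[...,0]<.8)&(abs(W[...,1])<.3)).astype(np.uint8)
    k,lab,st,ce=cv2.connectedComponentsWithStats(m)
    for i in range(1,k):
        if st[i,4]>15: print(n,'brass',st[i,4],ce[i],np.round(W[lab==i].mean(0),3))
E
```

```text
scene rail 5407 ((479.200439453125, -48.64619445800781), (375.74639892578125, 84.68544006347656), 86.66920471191406) medz 0.015128327817964754
scene rail 11306 ((664.2667846679688, 2.70989990234375), (82.92115783691406, 375.2445068359375), 0.720641016960144) medz 0.014666520513060336
scene rail 2021 ((787.4959106445312, -187.92633056640625), (149.1870880126953, 43.49013900756836), 82.03884887695312) medz 0.0132175351001867
scene rail 1596 ((786.7174072265625, 77.919677734375), (76.6679458618164, 50.66072463989258), 73.11173248291016) medz 0.019610081167912637
scene top 0.071 [ 0.366 -0.005  0.063] [0.048 0.047 0.016]
scene top 0.097 [ 0.472 -0.152  0.087] [0.046 0.043 0.024]
scene top 0.085 [ 0.479 -0.084  0.08 ] [0.038 0.043 0.012]
scene top 0.107 [ 0.484 -0.01   0.093] [0.035 0.035 0.033]
scene top 0.094 [0.486 0.061 0.085] [0.035 0.045 0.024]
scene brass 105 [376.48571429 236.42857143] [0.492 0.114 0.043]
scene brass 171 [385.52046784 326.25146199] [0.665 0.165 0.043]
side rail 7279 ((662.2501831054688, 0.6183929443359375), (82.05162048339844, 376.9322814941406), 0.11357317119836807) medz 0.014067955538470674
side rail 5478 ((478.7720642089844, -49.62623596191406), (376.0242004394531, 81.22162628173828), 86.86051940917969) medz 0.014088931183387342
side top 0.097 [ 0.469 -0.152  0.086] [0.042 0.043 0.025]
side top 0.085 [ 0.474 -0.084  0.08 ] [0.042 0.04  0.01 ]
side top 0.107 [ 0.478 -0.011  0.092] [0.035 0.035 0.033]
side top 0.094 [0.483 0.06  0.085] [0.035 0.045 0.024]
side top 0.07 [ 0.361 -0.006  0.063] [0.047 0.047 0.015]
side brass 126 [142.49206349 249.04761905] [0.659 0.165 0.043]
side brass 147 [249.42857143 290.23809524] [0.486 0.114 0.043]
```

View pics/crop1.png

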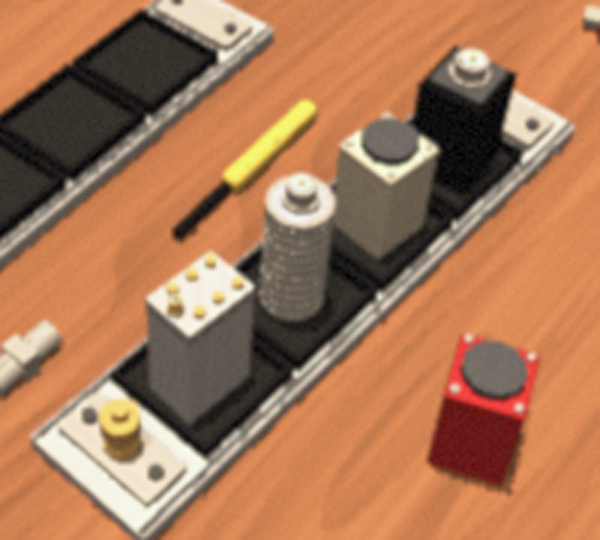

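Request:
carry_out(deltas=[[0,0,0,0.3,1],[0,0,0,0.6,1],[0,0,0,0.9,1]])

```text
clock: 1.18
position: [0.2041, 0.5907, 0.2534]
ee_rot: [0.394, 0.919, 0.0, -0.0]
ft_force: [0.5, -0.7, 0.1]
grip_width: 0.996
grasp_force: 0.0
```

The crop shows the off-white isolator at crop (385,190). The red one stands apart from the rack at (485,410), so it is rejected. Now I move above the filter.

Request:
carry_out(deltas=[[-0.3,0,0,0.3,1],[-0.65,0,0,0.6,1],[-1,0,0,0.9,1]])

```text
clock: 1.55
position: [0.3092, 0.4815, 0.2534]
ee_rot: [0.597, 0.802, 0.0, -0.0]
ft_force: [0.4, -1.0, -0.1]
grip_width: 1.002
grasp_force: 0.0
```

Request:
carry_out(deltas=[[-0.3,0.15,0,0.22,1],[-0.65,0.3,0,0.44,1],[-1,0.5,0,0.667,1],[-1,0.5,0,0.667,1]])

```text
clock: 2.05
position: [0.4275, 0.3566, 0.2538]
ee_rot: [0.729, 0.684, 0.0, 0.001]
ft_force: [0.0, 0.1, 0.3]
grip_width: 0.999
grasp_force: 0.0
```

Request:
carry_out(deltas=[[-0.3,0.1,0,0,1],[-0.65,0.2,0,0,1],[-1,0.35,0,0,1],[-1,0.35,0,0,1]])

```text
clock: 2.55
position: [0.4694, 0.2046, 0.2538]
ee_rot: [0.728, 0.686, 0.0, 0.0]
ft_force: [-0.1, 1.4, -0.4]
grip_width: 1.001
grasp_force: 0.0
```

```bash
cat >> h.py <<'E'
def go(x,y,z=None,yaw=None):
    "fractions in tool frame from current pose to world target (yaw = world angle of tool y, deg)"
    from scipy.spatial.transform import Rotation as Ro
    o=manip.get_obs(); R=Ro.from_quat(o['ee_rot']).as_matrix(); P=np.array(o['position'])
    d=np.array([x,y,P[2] if z is None else z])-P
    cur=np.degrees(np.arctan2(R[1,1],R[0,1])); s=0 if yaw is None else -((yaw-cur+90)%180-90)/30
    return np.round(R.T@d/0.15,3),'spin',round(s,3),'t',round(o['clock'],2),'P',P.round(4),'yaw',round(cur,2)
E
python3 - <<'E'
from h import *
print(manip.get_obs()['joint_pos'])
print(go(.484,.060,.2,-3.3))
p=camera('wrist'); save(p,'w1')
W=pts(p); ok=p['depth']>0
m=(ok&(W[...,2]>0.055)&(W[...,2]<0.13)).astype(np.uint8)
k,lab,st,ce=cv2.connectedComponentsWithStats(m)
for i in range(1,k):
    if st[i,4]>100:
        q=W[lab==i]; print(np.percentile(q[:,2],98).round(3),st[i,:4],cv2.minAreaRect(q[:,:2].astype(np.float32)*1000))
E
```

```text
[-0.86317926  0.07290075  0.38351254  1.77450627 -0.02789015  1.29862319
 -0.53283382]
(array([-0.957,  0.154,  0.359]), 'spin', np.float64(-0.004), 't', 2.55, 'P', array([0.4694, 0.2046, 0.2538]), 'yaw', np.float64(-3.42))
0.098 [284 300  35  60] ((483.79278564453125, 58.45265197753906), (44.165706634521484, 30.237735748291016), 83.409423828125)
0.071 [168 359  43  33] ((361.4915466308594, -4.06745719909668), (37.49007797241211, 30.959524154663086), 18.44183349609375)
0.068 [284 364  28  12] ((479.0660400390625, -0.9911055564880371), (29.642940521240234, 10.494190216064453), 5.184882640838623)
```

View pics/w1.png

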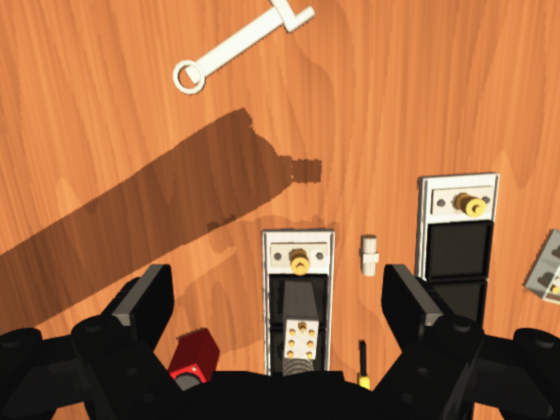

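The wrist view shows the filter at (300,335) in the near rack, with the posts at (300,262) and (470,205). Next I move over the filter and lower onto it.

Request:
carry_out(deltas=[[-0.3,0.05,0.1,0.02,1],[-0.65,0.1,0.2,0.05,1],[-0.96,0.154,0.36,0.05,1],[-0.96,0.154,0.36,0.05,1],[-0.96,0.154,0.36,0.05,1]])

```text
clock: 3.22
position: [0.4834, 0.0656, 0.1995]
ee_rot: [0.734, 0.679, 0.0, -0.0]
ft_force: [0.3, 1.3, 0.3]
grip_width: 0.997
grasp_force: 0.0
```

Request:
carry_out(deltas=[[0,0,0.2,0,1],[0,0,0.4,0,1],[0,0,0.6,0,1],[0,0,0.8,0,1],[0,0,0.93,0,1],[0,0,0.93,0,1]])

```text
clock: 3.98
position: [0.4827, 0.0654, 0.059]
ee_rot: [0.734, 0.679, -0.001, -0.001]
ft_force: [0.0, -0.5, 0.8]
grip_width: 1.0
grasp_force: 0.0
```

```bash
python3 - <<'E'
from h import *
print(go(.484,.060,.060,-5))
p=camera('side')
W=pts(p); c=cv2.resize(p['img'][190:330,190:390],None,fx=4,fy=4,interpolation=cv2.INTER_CUBIC); cv2.imwrite('pics/g1.png',c[:,:,::-1])
E
```

```text
(array([-0.035,  0.012, -0.007]), 'spin', np.float64(0.02), 't', 3.98, 'P', array([0.4827, 0.0654, 0.059 ]), 'yaw', np.float64(-4.39))
```

View pics/g1.png

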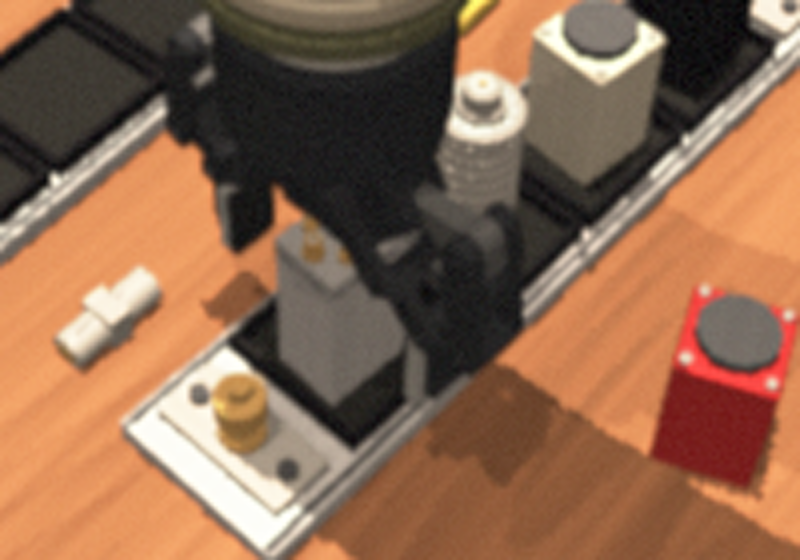

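The fingers straddle the filter at (340,300), and nothing else is between them. I correct by 5 mm, close, then lift.

Request:
carry_out(deltas=[[-0.035,0.01,0,0,1],[-0.035,0.01,0,0,-1],[-0.035,0.01,0,0,-1],[-0.035,0.01,0,0,-1],[-0.035,0.01,0,0,-1],[-0.035,0.01,0,0,-1],[-0.035,0.01,0,0,-1],[-0.035,0.01,0,0,-1],[-0.035,0.01,0,0,-1],[-0.035,0.01,0,0,-1],[-0.035,0.01,0,0,-1]], force=60)

```text
clock: 5.4
position: [0.4845, 0.0582, 0.06]
ee_rot: [0.735, 0.678, 0.0, -0.0]
ft_force: [-2.1, -0.9, 6.0]
grip_width: 0.342
grasp_force: 59.0
```

Request:
carry_out(deltas=[[0,0,-0.1,0,-1],[0,0,-0.25,0,-1],[0,0,-0.4,0,-1],[0,0,-0.55,0,-1],[0,0,-0.6,0,-1],[0,0,-0.6,0,-1]])

```text
clock: 6.15
position: [0.4845, 0.0581, 0.15]
ee_rot: [0.735, 0.678, 0.0, 0.0]
ft_force: [-0.6, -0.2, -3.0]
grip_width: 0.343
grasp_force: 59.4
```

```bash
python3 - <<'E'
from h import *
print(go(.6627,.1075,.15,.4))
E
```

```text
(array([4.230e-01, 1.158e+00, 1.000e-03]), 'spin', np.float64(-0.166), 't', 6.15, 'P', array([0.4845, 0.0581, 0.15  ]), 'yaw', np.float64(-4.57))
```

Request:
carry_out(deltas=[[0.1,0.2,0,-0.05,-1],[0.2,0.45,0,-0.1,-1],[0.3,0.7,0,-0.166,-1],[0.423,0.95,0,-0.166,-1],[0.423,0.95,0,-0.166,-1],[0.423,0.95,0,-0.166,-1]])

```text
clock: 6.9
position: [0.6307, 0.1093, 0.1484]
ee_rot: [0.705, 0.709, -0.001, -0.0]
ft_force: [-1.1, -0.3, -1.6]
grip_width: 0.348
grasp_force: 60.2
```

```bash
python3 - <<'E'
from h import *
print(go(.6627,.1065,.0605,.4))
E
```

```text
(array([-0.019,  0.214,  0.586]), 'spin', np.float64(-0.001), 't', 6.9, 'P', array([0.6307, 0.1093, 0.1484]), 'yaw', np.float64(0.37))
```

Request:
carry_out(deltas=[[-0.019,0.1,0,0,-1],[-0.019,0.214,0,0,-1],[-0.019,0.214,0.12,0,-1],[-0.019,0.214,0.28,0,-1],[-0.019,0.214,0.43,0,-1],[-0.019,0.214,0.52,0,-1],[-0.019,0.214,0.56,0,-1],[-0.019,0.214,0.58,0,-1],[-0.019,0.214,0.59,0,-1],[-0.019,0.214,0.59,0,-1],[-0.019,0.214,0.59,0,-1]])

```text
clock: 8.28
position: [0.6639, 0.1074, 0.0617]
ee_rot: [0.705, 0.71, 0.0, 0.0]
ft_force: [-0.3, 0.3, -2.7]
grip_width: 0.343
grasp_force: 60.3
```

```bash
python3 - <<'E'
from h import *
print(go(.6627,.1065,.0600,.4))
p=camera('side')
c=cv2.resize(p['img'][170:310,90:290],None,fx=4,fy=4,interpolation=cv2.INTER_CUBIC); cv2.imwrite('pics/p1.png',c[:,:,::-1])
E
```

```text
(array([-0.006, -0.008,  0.011]), 'spin', np.float64(0.0), 't', 8.28, 'P', array([0.6639, 0.1074, 0.0617]), 'yaw', np.float64(0.4))
```

View pics/p1.png

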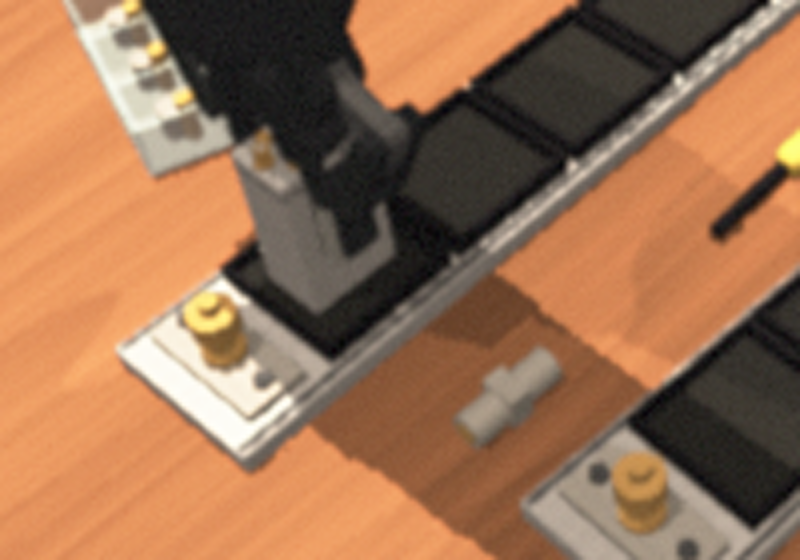

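The filter is in the first nest next to the post, upright and about 1–2 mm above the floor. I lower it, release and retreat.

Request:
carry_out(deltas=[[0,0,0.006,0,-1],[0,0,0.012,0,-1],[0,0,0.016,0,-1],[0,0,0.016,0,-1],[0,0,0.016,0,-1]])

```text
clock: 8.95
position: [0.6638, 0.1073, 0.0602]
ee_rot: [0.705, 0.71, 0.0, -0.0]
ft_force: [-5.6, -1.1, 9.6]
grip_width: 0.341
grasp_force: 61.6
```

Request:
carry_out(deltas=[[0,0,0,0,0],[0,0,0,0,1],[0,0,0,0,1],[0,0,0,0,1],[0,0,0,0,1],[0,0,0,0,1],[0,0,-0.1,0,1],[0,0,-0.3,0,1],[0,0,-0.55,0,1],[0,0,-0.8,0,1],[0,0,-0.95,0,1],[0,0,-0.95,0,1]])

```text
clock: 10.45
position: [0.6648, 0.1073, 0.2045]
ee_rot: [0.705, 0.71, 0.002, 0.001]
ft_force: [0.8, 0.2, -0.9]
grip_width: 1.0
grasp_force: 0.0
```

```bash
python3 - <<'E'
from h import *
print(go(.481,-.0105,.2,-3.3))
E
```

```text
(array([-0.777, -1.231,  0.024]), 'spin', np.float64(0.123), 't', 10.45, 'P', array([0.6648, 0.1073, 0.2045]), 'yaw', np.float64(0.39))
```

Request:
carry_out(deltas=[[-0.2,-0.25,0,0.03,1],[-0.4,-0.5,0,0.06,1],[-0.6,-0.75,0,0.1,1],[-0.777,-1,0,0.123,1],[-0.777,-1,0,0.123,1]])

```text
clock: 11.08
position: [0.5121, -0.0126, 0.201]
ee_rot: [0.728, 0.685, -0.0, -0.001]
ft_force: [0.4, 0.1, -0.3]
grip_width: 1.004
grasp_force: 0.0
```

```bash
python3 - <<'E'
from h import *
print(go(.481,-.0105,.06,-3.3))
p=camera('side')
for q in ['filter_mid','load_mid','isolator_mid','attenuator_mid']:
  for b in outline_of(q,p)[:3]:
    w=pts(p)[b['region']&(p['depth']>0)]; w=w[w[:,2]>.075]
    if len(w)>20: print(q,round(b['conf'],2),((np.percentile(w,3,0)+np.percentile(w,97,0))/2).round(3),w.max(0).round(3))
E
```

```text
(array([ 0.   , -0.207,  0.94 ]), 'spin', np.float64(-0.007), 't', 11.07, 'P', array([ 0.5121, -0.0126,  0.201 ]), 'yaw', np.float64(-3.5))
filter_mid 0.94 [0.663 0.108 0.085] [0.679 0.129 0.099]
load_mid 0.71 [ 0.478 -0.011  0.092] [0.497 0.005 0.108]
isolator_mid 0.9 [ 0.474 -0.084  0.08 ] [ 0.494 -0.023  0.094]
attenuator_mid 0.57 [ 0.469 -0.152  0.086] [ 0.49  -0.101  0.097]
```

Request:
carry_out(deltas=[[0,-0.21,0,0,1],[0,-0.21,0.05,0,1],[0,-0.21,0.25,0,1],[0,-0.21,0.45,0,1],[0,-0.21,0.65,0,1],[0,-0.21,0.85,0,1],[0,-0.21,0.94,0,1],[0,-0.21,0.94,0,1],[0,-0.21,0.94,0,1]])

```text
clock: 12.45
position: [0.4839, -0.0084, 0.0613]
ee_rot: [0.727, 0.687, 0.001, 0.0]
ft_force: [-0.1, 0.5, -0.2]
grip_width: 1.0
grasp_force: 0.0
```

Request:
carry_out(deltas=[[0,0,0,0,-1],[0,0,0,0,-1],[0,0,0,0,-1],[0,0,0,0,-1],[0,0,0,0,-1],[0,0,0,0,-1],[0,0,0,0,-1],[0,0,0,0,-1],[0,0,0,0,-1]])

```text
clock: 13.58
position: [0.483, -0.0084, 0.0608]
ee_rot: [0.727, 0.687, 0.0, -0.0]
ft_force: [-4.0, -0.2, 7.4]
grip_width: 0.382
grasp_force: 55.9
```

Request:
carry_out(deltas=[[0,0,-0.1,0,-1],[0,0,-0.25,0,-1],[0,0,-0.4,0,-1],[0,0,-0.55,0,-1],[0,0,-0.6,0,-1],[0,0,-0.6,0,-1]])

```text
clock: 14.32
position: [0.4831, -0.0084, 0.1506]
ee_rot: [0.727, 0.687, 0.0, 0.0]
ft_force: [-0.0, 0.2, -2.9]
grip_width: 0.38
grasp_force: 56.8
```

```bash
python3 - <<'E'
from h import *
print(go(.663,.0375,.15,.4))
E
```

```text
(array([0.374, 1.18 , 0.005]), 'spin', np.float64(-0.123), 't', 14.32, 'P', array([ 0.4831, -0.0084,  0.1506]), 'yaw', np.float64(-3.29))
```

Request:
carry_out(deltas=[[0.08,0.2,0,-0.04,-1],[0.18,0.45,0,-0.08,-1],[0.28,0.7,0,-0.123,-1],[0.374,0.95,0,-0.123,-1],[0.374,0.95,0,-0.123,-1],[0.374,0.95,0,-0.123,-1]])

```text
clock: 15.08
position: [0.6276, 0.0388, 0.149]
ee_rot: [0.705, 0.709, -0.001, -0.0]
ft_force: [0.0, -0.6, -3.4]
grip_width: 0.38
grasp_force: 57.6
```

```bash
python3 - <<'E'
from h import *
print(go(.663,.0395,.0608,.4))
E
```

```text
(array([0.004, 0.237, 0.588]), 'spin', np.float64(-0.001), 't', 15.07, 'P', array([0.6276, 0.0388, 0.149 ]), 'yaw', np.float64(0.37))
```

Request:
carry_out(deltas=[[0,0.12,0,0,-1],[0,0.23,0,0,-1],[0,0.23,0.12,0,-1],[0,0.23,0.28,0,-1],[0,0.23,0.43,0,-1],[0,0.23,0.52,0,-1],[0,0.23,0.56,0,-1],[0,0.23,0.58,0,-1],[0,0.23,0.588,0,-1],[0,0.23,0.588,0,-1],[0,0.23,0.588,0,-1]])

```text
clock: 16.45
position: [0.6633, 0.0396, 0.0626]
ee_rot: [0.705, 0.71, 0.0, 0.0]
ft_force: [-0.7, -0.8, -2.9]
grip_width: 0.387
grasp_force: 57.8
```

```bash
python3 - <<'E'
from h import *
print(go(.663,.0395,.0607,.4), manip.get_obs()['ft_force'])
E
```

```text
(array([-0.001, -0.002,  0.013]), 'spin', np.float64(0.0), 't', 16.45, 'P', array([0.6633, 0.0396, 0.0626]), 'yaw', np.float64(0.4)) [-0.73827872 -0.75851209 -2.94268582]
```

Request:
carry_out(deltas=[[0,0,0.006,0,-1],[0,0,0.012,0,-1],[0,0,0.016,0,-1],[0,0,0.016,0,-1],[0,0,0.016,0,-1]])

```text
clock: 17.08
position: [0.6632, 0.0395, 0.061]
ee_rot: [0.705, 0.71, 0.0, -0.0]
ft_force: [-4.3, 0.1, 7.8]
grip_width: 0.383
grasp_force: 58.4
```

The load is on the floor, because the vertical force has turned positive. I release it and retreat.

Request:
carry_out(deltas=[[0,0,0,0,0],[0,0,0,0,1],[0,0,0,0,1],[0,0,0,0,1],[0,0,0,0,1],[0,0,0,0,1],[0,0,-0.1,0,1],[0,0,-0.3,0,1],[0,0,-0.55,0,1],[0,0,-0.8,0,1],[0,0,-0.95,0,1],[0,0,-0.95,0,1]])

```text
clock: 18.58
position: [0.6641, 0.0394, 0.2053]
ee_rot: [0.705, 0.71, 0.002, 0.001]
ft_force: [-0.3, -0.3, -0.5]
grip_width: 1.005
grasp_force: 0.0
```

Request:
carry_out(deltas=[[-0.2,-0.25,0,0.03,1],[-0.4,-0.5,0,0.06,1],[-0.6,-0.75,0,0.1,1],[-0.8,-1,0,0.123,1],[-0.8,-1,0,0.123,1]])

```text
clock: 19.2
position: [0.5113, -0.0841, 0.202]
ee_rot: [0.729, 0.685, 0.0, -0.001]
ft_force: [0.8, 0.4, 0.6]
grip_width: 0.997
grasp_force: 0.0
```

```bash
python3 - <<'E'
from h import *
print(go(.4765,-.084,.06,-3.3))
for n in ['side','scene']:
 p=camera(n)
 for q in ['filter_mid','load_mid','isolator_mid','attenuator_mid']:
  for b in outline_of(q,p)[:3]:
    w=pts(p)[b['region']&(p['depth']>0)]; w=w[w[:,2]>.075]
    if len(w)>20: print(n,q,round(b['conf'],2),((np.percentile(w,3,0)+np.percentile(w,97,0))/2).round(3),np.percentile(w,98,axis=0).round(3),cv2.minAreaRect(w[w[:,2]<.09][:,:2].astype(np.float32)*1000))
E
```

```text
(array([-0.015, -0.231,  0.947]), 'spin', np.float64(-0.009), 't', 19.2, 'P', array([ 0.5113, -0.0841,  0.202 ]), 'yaw', np.float64(-3.56))
side filter_mid 0.8 [0.663 0.108 0.085] [0.677 0.128 0.096] ((663.6328735351562, 107.22315216064453), (32.2098274230957, 42.829349517822266), 0.06903782486915588)
side load_mid 0.97 [0.661 0.036 0.092] [0.677 0.051 0.107] ((655.076416015625, 39.30615997314453), (33.03251266479492, 16.49301528930664), 57.99802780151367)
side isolator_mid 0.93 [ 0.473 -0.084  0.08 ] [ 0.491 -0.067  0.085] ((474.53961181640625, -86.33533477783203), (40.194026947021484, 37.62674331665039), 81.85577392578125)
side isolator_mid 0.28 [0.663 0.108 0.085] [0.677 0.128 0.096] ((663.29931640625, 107.7315673828125), (42.26970672607422, 32.1262321472168), 88.34510803222656)
side attenuator_mid 0.92 [ 0.468 -0.151  0.086] [ 0.487 -0.133  0.097] ((468.8420715332031, -152.94454956054688), (40.452789306640625, 40.23285675048828), 3.130366086959839)
scene filter_mid 0.68 [0.666 0.11  0.085] [0.68  0.13  0.097] ((664.7952270507812, 109.06621551513672), (31.318208694458008, 41.9435920715332), 0.5516605377197266)
scene load_mid 0.64 [0.667 0.037 0.093] [0.68  0.052 0.107] ((672.7308959960938, 39.261802673339844), (15.525430679321289, 32.688385009765625), 20.3188419342041)
scene isolator_mid 0.71 [ 0.479 -0.085  0.081] [ 0.496 -0.066  0.086] ((477.015625, -84.95500946044922), (38.18901443481445, 38.401268005371094), 80.36419677734375)
scene attenuator_mid 0.7 [ 0.473 -0.151  0.087] [ 0.491 -0.133  0.098] ((472.63525390625, -152.40072631835938), (38.18595886230469, 40.85564422607422), 4.6224517822265625)
```

Filter and load are well seated. I go onto the isolator, with its yaw turned to about -8°.

Request:
carry_out(deltas=[[-0.03,-0.26,0,0.14,1],[-0.03,-0.26,0.05,0.14,1],[-0.03,-0.26,0.25,0.14,1],[-0.03,-0.26,0.45,0.14,1],[-0.03,-0.26,0.65,0.14,1],[-0.03,-0.26,0.85,0.14,1],[-0.03,-0.26,0.95,0.14,1],[-0.03,-0.26,0.95,0.14,1],[-0.03,-0.26,0.95,0.14,1]])

```text
clock: 20.82
position: [0.4755, -0.0837, 0.0607]
ee_rot: [0.752, 0.659, 0.001, 0.0]
ft_force: [0.1, 1.1, 0.9]
grip_width: 1.005
grasp_force: 0.0
```

Request:
carry_out(deltas=[[0,0,0,0,-1],[0,0,0,0,-1],[0,0,0,0,-1],[0,0,0,0,-1],[0,0,0,0,-1],[0,0,0,0,-1],[0,0,0,0,-1],[0,0,0,0,-1],[0,0,0,0,-1]])

```text
clock: 21.95
position: [0.4751, -0.0836, 0.0603]
ee_rot: [0.752, 0.659, 0.0, 0.0]
ft_force: [-1.2, 0.3, 5.7]
grip_width: 0.439
grasp_force: 60.3
```

Request:
carry_out(deltas=[[0,0,-0.1,0,-1],[0,0,-0.25,0,-1],[0,0,-0.4,0,-1],[0,0,-0.55,0,-1],[0,0,-0.6,0,-1],[0,0,-0.6,0,-1]])

```text
clock: 22.7
position: [0.4748, -0.0836, 0.15]
ee_rot: [0.752, 0.659, 0.0, 0.0]
ft_force: [-0.0, -0.7, -1.5]
grip_width: 0.438
grasp_force: 60.3
```

```bash
python3 - <<'E'
from h import *
print(go(.6635,-.0325,.15,.4))
E
```

```text
(array([5.020e-01, 1.203e+00, 1.000e-03]), 'spin', np.float64(-0.263), 't', 22.7, 'P', array([ 0.4748, -0.0836,  0.15  ]), 'yaw', np.float64(-7.48))
```

Request:
carry_out(deltas=[[0.1,0.2,0,-0.08,-1],[0.22,0.45,0,-0.16,-1],[0.35,0.7,0,-0.26,-1],[0.5,0.97,0,-0.26,-1],[0.5,0.97,0,-0.26,-1],[0.5,0.97,0,-0.26,-1],[0.5,0.97,0,-0.26,-1]])

```text
clock: 23.58
position: [0.6279, -0.0291, 0.1496]
ee_rot: [0.706, 0.709, -0.0, -0.0]
ft_force: [0.4, -0.7, -2.4]
grip_width: 0.436
grasp_force: 61.0
```

```bash
python3 - <<'E'
from h import *
print(go(.6635,-.0325,.0612,.4))
E
```

```text
(array([-0.024,  0.238,  0.589]), 'spin', np.float64(-0.005), 't', 23.57, 'P', array([ 0.6279, -0.0291,  0.1496]), 'yaw', np.float64(0.25))
```

Request:
carry_out(deltas=[[-0.02,0.12,0,0,-1],[-0.02,0.235,0,0,-1],[-0.02,0.235,0.12,0,-1],[-0.02,0.235,0.28,0,-1],[-0.02,0.235,0.43,0,-1],[-0.02,0.235,0.52,0,-1],[-0.02,0.235,0.56,0,-1],[-0.02,0.235,0.58,0,-1],[-0.02,0.235,0.59,0,-1],[-0.02,0.235,0.597,0,-1],[-0.02,0.235,0.602,0,-1],[-0.02,0.235,0.602,0,-1],[-0.02,0.235,0.602,0,-1]])

```text
clock: 25.2
position: [0.6643, -0.0311, 0.0604]
ee_rot: [0.705, 0.709, 0.0, 0.0]
ft_force: [-2.2, 0.7, 6.3]
grip_width: 0.442
grasp_force: 61.9
```

Contact with the floor. I release, then go toward the attenuator.

Request:
carry_out(deltas=[[0,0,0,0,0.3],[0,0,0,0,1],[0,0,0,0,1],[0,0,0,0,1],[0,0,0,0,1],[0,0,0,0,1],[0,0,-0.1,0,1],[0,0,-0.3,0,1],[0,0,-0.55,0,1],[0,0,-0.8,0,1],[0,0,-0.95,0,1],[0,0,-0.95,0,1]])

```text
clock: 26.7
position: [0.665, -0.0315, 0.205]
ee_rot: [0.705, 0.709, 0.002, 0.001]
ft_force: [0.3, -0.7, -0.3]
grip_width: 1.004
grasp_force: 0.0
```

Request:
carry_out(deltas=[[-0.2,-0.25,0,0,1],[-0.4,-0.5,0,-0.03,1],[-0.6,-0.75,0,-0.06,1],[-0.8,-1,0,-0.1,1],[-0.8,-1,0,-0.1,1],[-0.8,-1,0,-0.1,1],[-0.8,-1,0,-0.1,1]])

```text
clock: 27.58
position: [0.5153, -0.1509, 0.2017]
ee_rot: [0.686, 0.728, -0.0, -0.0]
ft_force: [1.0, -0.1, 0.6]
grip_width: 1.005
grasp_force: 0.0
```

```bash
python3 - <<'E'
from h import *
print(go(.4705,-.152,.0605,3.7))
E
```

```text
(array([ 0.01 , -0.298,  0.941]), 'spin', np.float64(-0.01), 't', 27.57, 'P', array([ 0.5153, -0.1509,  0.2017]), 'yaw', np.float64(3.41))
```

Request:
carry_out(deltas=[[0.01,-0.15,0,0,1],[0.01,-0.3,0.0,0,1],[0.01,-0.3,0.05,0,1],[0.01,-0.3,0.25,0,1],[0.01,-0.3,0.45,0,1],[0.01,-0.3,0.65,0,1],[0.01,-0.3,0.85,0,1],[0.01,-0.3,0.942,0,1],[0.01,-0.3,0.942,0,1],[0.01,-0.3,0.942,0,1]])

```text
clock: 28.82
position: [0.4705, -0.1532, 0.0615]
ee_rot: [0.686, 0.727, 0.0, 0.001]
ft_force: [-0.5, -0.1, -0.1]
grip_width: 1.002
grasp_force: 0.0
```

Request:
carry_out(deltas=[[0,0,0,0,-1],[0,0,0,0,-1],[0,0,0,0,-1],[0,0,0,0,-1],[0,0,0,0,-1],[0,0,0,0,-1],[0,0,0,0,-1],[0,0,0,0,-1],[0,0,0,0,-1]])

```text
clock: 29.95
position: [0.47, -0.153, 0.0612]
ee_rot: [0.686, 0.727, 0.0, 0.0]
ft_force: [-2.0, 0.8, 6.6]
grip_width: 0.461
grasp_force: 61.0
```

Request:
carry_out(deltas=[[0,0,-0.1,0,-1],[0,0,-0.25,0,-1],[0,0,-0.4,0,-1],[0,0,-0.55,0,-1],[0,0,-0.6,0,-1],[0,0,-0.6,0,-1]])

```text
clock: 30.7
position: [0.4697, -0.1529, 0.1509]
ee_rot: [0.686, 0.727, 0.0, 0.0]
ft_force: [1.0, 0.5, -1.4]
grip_width: 0.457
grasp_force: 60.6
```

```bash
python3 - <<'E'
from h import *
print(go(.664,-.1025,.15,.4))
E
```

```text
(array([0.261, 1.313, 0.007]), 'spin', np.float64(0.097), 't', 30.7, 'P', array([ 0.4697, -0.1529,  0.1509]), 'yaw', np.float64(3.32))
```

Request:
carry_out(deltas=[[0.06,0.2,0,0.03,-1],[0.13,0.45,0,0.06,-1],[0.2,0.7,0,0.1,-1],[0.26,0.97,0,0.1,-1],[0.26,0.97,0,0.1,-1],[0.26,0.97,0,0.1,-1],[0.26,0.97,0,0.1,-1]])

```text
clock: 31.58
position: [0.6117, -0.1063, 0.1504]
ee_rot: [0.706, 0.709, -0.0, -0.0]
ft_force: [-0.9, 0.0, -1.1]
grip_width: 0.46
grasp_force: 61.3
```

```bash
python3 - <<'E'
from h import *
print(go(.664,-.1025,.0612,.4))
E
```

```text
(array([0.024, 0.349, 0.594]), 'spin', np.float64(-0.005), 't', 31.57, 'P', array([ 0.6117, -0.1063,  0.1504]), 'yaw', np.float64(0.24))
```

Request:
carry_out(deltas=[[0.024,0.18,0,0,-1],[0.024,0.345,0,0,-1],[0.024,0.345,0.12,0,-1],[0.024,0.345,0.28,0,-1],[0.024,0.345,0.43,0,-1],[0.024,0.345,0.52,0,-1],[0.024,0.345,0.56,0,-1],[0.024,0.345,0.58,0,-1],[0.024,0.345,0.59,0,-1],[0.024,0.345,0.597,0,-1],[0.024,0.345,0.602,0,-1],[0.024,0.345,0.602,0,-1],[0.024,0.345,0.602,0,-1]])

```text
clock: 33.2
position: [0.6646, -0.1019, 0.0613]
ee_rot: [0.705, 0.709, 0.0, 0.0]
ft_force: [-2.3, 1.2, 5.9]
grip_width: 0.46
grasp_force: 62.3
```

Request:
carry_out(deltas=[[0,0,0,0,0.3],[0,0,0,0,1],[0,0,0,0,1],[0,0,0,0,1],[0,0,0,0,1],[0,0,0,0,1],[0,0,-0.1,0,1],[0,0,-0.3,0,1],[0,0,-0.55,0,1],[0,0,-0.8,0,1],[0,0,-0.95,0,1],[0,0,-0.95,0,1]])

```text
clock: 34.7
position: [0.6653, -0.1023, 0.2059]
ee_rot: [0.705, 0.709, 0.002, 0.002]
ft_force: [-0.7, -0.5, -0.6]
grip_width: 0.998
grasp_force: 0.0
```

Request:
carry_out(deltas=[[0,-0.25,-0.1,0,1],[0,-0.5,-0.2,0,1],[0,-0.75,-0.3,0,1],[0,-1,-0.3,0,1],[0,-1,-0.3,0,1],[0,-1,-0.3,0,1]])

```text
clock: 35.45
position: [0.5146, -0.1022, 0.2477]
ee_rot: [0.705, 0.709, 0.0, -0.0]
ft_force: [0.4, -1.0, 0.2]
grip_width: 0.997
grasp_force: 0.0
```

```bash
python3 - <<'E'
from h import *
p=camera('scene'); save(p,'end'); p2=camera('side')
for p in [p,p2]:
  for q in ['filter_mid','load_mid','isolator_mid','attenuator_mid']:
   for b in outline_of(q,p)[:1]:
    w=pts(p)[b['region']&(p['depth']>0)]; w=w[w[:,2]>.07]
    if len(w)>20: print(q,round(b['conf'],2),((np.percentile(w,3,0)+np.percentile(w,97,0))/2).round(3),np.percentile(w,98,axis=0).round(3))
E
```

```text
filter_mid 0.95 [0.666 0.11  0.083] [0.68  0.13  0.096]
load_mid 0.75 [0.667 0.037 0.09 ] [0.68  0.052 0.107]
isolator_mid 0.91 [ 0.667 -0.032  0.078] [ 0.684 -0.014  0.086]
attenuator_mid 0.73 [ 0.667 -0.101  0.084] [ 0.685 -0.082  0.098]
filter_mid 0.76 [0.663 0.108 0.082] [0.677 0.128 0.096]
load_mid 0.55 [0.66  0.036 0.089] [0.675 0.051 0.107]
attenuator_mid 0.86 [ 0.662 -0.102  0.084] [ 0.68  -0.083  0.096]
```

View pics/end.png

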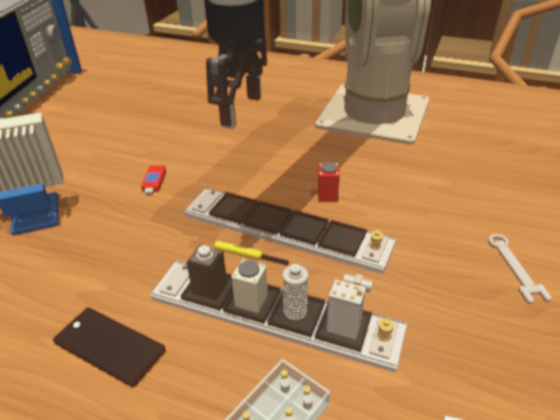

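All four modules stand upright in the front rack. From the post at (386,328) they are filter (346,312), load (295,293), isolator (250,287) and attenuator (206,275). The gripper is clear, so I hand in.

```bash
python3 -c "
from h import *
print(ticket.hand_in())"
```

```text
the job is handed in; nothing more can be done
None
```

All four modules stand upright in the formerly empty rack, ordered filter, load, isolator, attenuator from its brass post as in the full rack, and the job was handed in at about 36 s; the hand-in gave no verdict.

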